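# Lock the cam connector and proof-pull it

## Task

Push the blue sled along its rails until its headed stud is in the open mouth of the cam, then turn the red crank clockwise until the cam's curved slot draws the stud firmly tight against the sprung stop, without forcing it. Then prove the joint: pull the orange gauge handle straight out until the whole red band on its rod has just come out of the sled, hold it there for a moment and let it back in, leaving the joint tight and the other things on the bench where they are.

Things in the scene. Friction and masses are not known exactly. Their poses are not given: they have to be found in the camera images.
- jig: Fixed grey bed plate 300 x 112 x 6 mm with two rails and a cam. Origin on the cam axis at bench height; z up. The sled lies on the -x side and slides along the jig's +x into the cam; the rails guide it with 1.5 to 2 mm play and hold it down; their tops are 21 mm above the bench and they end 208 mm from the cam axis.
- cam_axis (a point): On the vertical cam axis, 30 mm above the bench. Below the cam, facing the sled, two rubber-faced sprung pads form the stop (together 10 N per mm, 5 mm travel, then solid). Where they are set differs each time and is not reported: the sled meets them with its stud 27.5 to 32.5 mm from this axis, found by feel.
- cam_turn (a joint): Angle of cam and crank, rad, growing CLOCKWISE from above; range -0.3 to 2.75, starts within 0.15 of 0. Near 0 the slot's mouth faces the sled and admits the stud to 28 mm from the axis (or until the sled meets the stop). Past about 0.6 the slot holds the stud at 34 mm minus 4.6 mm per rad from the axis. It stays by friction where it is left.
- cam: Flat steel cam disc, 96 mm across, with an open curved slot; turns with joint cam_turn. Origin on the axis at its underside, 22 mm above the bench (top 30 mm). Its pull on the stud is the joint's tension: over 15 N is tight, over 80 N overstrained. It gets tight 0.35 to 0.9 rad after the sled is drawn onto the pads, between cam 0.7 and 2.2.
- crank (a point): Middle of the black upright round grip of the red crank: 18 mm across, 57 to 99 mm above the bench (this point 82), 55 mm from the cam axis; it spins freely on itself. At cam 0 it is 80 degrees left of the jig's +x and goes round by +x, away from the sled. Turning takes 1 to 2 N there plus about 0.3 N per newton in the stud, felt only while it moves (at rest friction holds it).
- sled: Loose blue block 80 x 60 x 38 mm, about 0.6 kg, on the jig's bed (underside 6 mm above the bench), captive under the rails. Its x axis points to the cam. Origin on the stud's axis at the underside; the block reaches from 30 to 110 mm behind it (-x), a flat tongue in front carries the stud.
- stud (a point): Top of the upright brass headed stud on the sled's tongue: shank 12 mm, head 22 mm across, top 41 mm above the bench.
- gauge_handle (a point): Grip point of the orange gauge handle behind the sled: upright plate, 14 mm along the pull, 36 mm across, 15 to 65 mm above the bench; the point is in its middle, 48 mm above the bench and, unpulled, 169 mm behind the stud. 48 mm of bare rod lies between handle and blue block. Pushing it towards the cam pushes the sled.
- gauge (a joint): How far the gauge rod is pulled out, m, along the sled's -x, 0 to 0.034. A spring (0.5 N per mm, 2 N preload) draws it back: 12 N at 20 mm. The red band on the rod is wholly out of the sled at 0.021; 0.017 to 0.027 counts as at the mark, beyond 0.032 is overpulled.
- mug: White spotted mug, 93 mm tall, left of the jig; bystander.
- beaker: Glass beaker, 54 mm wide, 70 mm tall; bystander.
- drop_bottle: Brown drop bottle, 38 mm wide, 82 mm tall; bystander.
- masking_tape: Roll of masking tape lying flat, 96 mm wide, 25 mm high; bystander.
- sample_discs: Stack of round brown board samples, 62 mm wide, 12 mm high; bystander left of the jig.

How it is judged:
By the outcome, as a careful person would: the job done as asked, in the order asked, and still so for the second after the job is handed in, with the robot touching nothing.
It also fails if it takes over 66 s, if anything falls off the work surface, if the arm or the gripper's body presses on something with over 40 N, if the wrist force passes 120 N, or if a joint passes its speed limit or range.

## Robot

A 6-joint arm with a two-finger parallel gripper is mounted at the origin on a cart in front of the work surface, level with it; the furniture and walls round the work are solid. World frame = base frame: x ahead of the robot, y to its left, z up, the work surface at z = 0. Lengths are in mm, angles in degrees, forces in N, time in s.
With the tool pointing down it reaches from about 300 to 875 mm from the base axis. Payload 4.2 kg.
Tool frame: the origin (TCP) lies at the very end of the fingers, on their centre line; the grasp point (between the pads) lies 19 mm behind it; z points along the fingers, y is the line along which they close (so a half turn about z gives the same grasp; the last joint's range is limited). The gripper opens to 85 mm and grips with 20 to 120 N. Pads are 22 mm wide; open, the fingers measure 114 mm over their backs; the gripper's body (76 mm by 85 mm) begins 54 mm behind the grasp point. The pads swing forward as they close: fully open they stand 13 mm farther back than shut.
Start: joints at [73.109, 18.312, 89.639, -0, 72.044, -1.146], TCP at [156.03, 553.44, 231.338] pointing down, gripper open.
Joint ranges: [-177.97, 177.97], [-48.28, 115.42], [12.27, 149.76], [-77.06, 257.06], [2.81, 150.46], [-146.56, 146.56]. Speed limits (degrees/s): [147.25, 147.25, 180, 180, 180, 180].

## Interface

Orientations are given as [roll, pitch, yaw] about the fixed x, y, z axes, in that order (R = Rz(yaw) Ry(pitch) Rx(roll)).
In Python, from rig import read_state, get_image, get_calibration, sign_off, look_for gives the robot as it stands.
- The arm moves only by the tool arm_command, never from a script. Its argument "deltas" is a list of rows, each an object of numbers: "tx", "ty", "tz": the shift along the tool's x, y, z normalised to -1 to 1, where 1 is 0.8 m; "ax", "ay", "az": the turn, a rotation vector about the tool's x, y, z normalised to -1 to 1, where 1 is 30 degrees; "jaw": the closure, from 0 (fully open) to 1 (shut). A call has 1 to 12 rows; each row is the pose to reach, as a shift and turn from the pose commanded when the call began, along the tool's axes at that moment; what a row does not reach only later rows make up. A row lasts 1/12 s, in which the tool goes at most 41.7 mm and 7.16 degrees, less where a joint would pass 70% of its speed; a pose out of reach is approached as far as the arm can. A call with a number of a shift or a turn outside -1 to 1 is refused whole. A call with a gripper value outside its range is refused whole. The fingers move at their own pace and stop on an object; "newtons" is the grip in N (left out, the last holds). Time passes only in rows, so rows that repeat a pose let the fingers close. It gives the time, the measured TCP pose, the force, the opening and the grip force at its end, in the units of the state.
- read_state(): the state, without advancing time (a new reading comes with each control period).
- get_image(name): name is "side" or "top" or "wrist"; returns the picture (400x640x3 uint8, blue, green, red); there is no depth.
- get_calibration(name): a dict with "vfov" (degrees; the focal length in pixels is half the picture's height over the tangent of half this angle, whatever the lens; pixels are square), "cx", "cy" (the principal point, pixels), "extrinsics" (4x4, takes a point from camera to world coordinates). Camera axes: x right, y up, looking along -z (the intrinsics and any distortion apply to the point x, -y, -z); pixel columns grow to the right and rows downward; lengths in mm; the calibration is good to about 2 mm. A picture is of the moment at which its call begins: read the wrist's pose just before it. get_calibration takes no time and is no camera call; for the wrist camera it gives the pose at the moment of the call.
- sign_off(): hands the job in; it is judged then, once.
Trained networks look in the newest picture that a camera, given by its name, has taken for a name from the list of things; names that differ only in an ending like _2 or _b are one class to them, and where a whole thing is asked for, a point or a joint stands for the part that bears it (a point fixed in the world has none). Each returns a list of dicts, best first, with "p" (0 to 1); they miss things now and then, are a little off and sometimes report something else, mostly with a low value. They report only what shows in the picture. A call takes as long as a camera call.
- look_for(query, camera): "at" ([column, row] in pixels, amid what is visible of it).
The state is a dict: "time_s": time; "joints": joint angles; "dq": joint speeds; "joint_torque": joint torques, N m; "position": TCP position; "tcp_rot": TCP orientation; "wrist_force": force on the tool from outside, world axes, zero at the start; "ft_torque": the same for the moment, N m; "grip_width": finger opening in mm; "grasp_force": force on a finger pad.
Only numpy, scipy, OpenCV 4.12 (cv2) and the standard library are available. Lean on these libraries where they do the work, as an engineer would, in place of code of your own. Each camera call takes 0.05 s, during which the arm holds its last target. There are 200 camera calls.

## Working session

There is one attempt and no reset: what is moved stays moved. The work goes in short steps, Python scripts to look and compute and a tool call to move; the robot and the scene stay as the last step left them, time stands still between calls to the robot, and variables do not carry over. Pictures are saved under pics/ and viewed, at most 10 in all, crops included, and the job is handed in when it is done.

Besides the shell and the picture viewer there is one more tool, called after "Request:" in YAML: its name, and indented under it one key for each argument. arm_command: Moves the arm, as the interface text tells. Scaled input: -1 to 1 covers 0.8 m each way for a shift and 30 degrees each way for a turn. Its arguments: {"type":"object","properties":{"deltas":{"type":"array"},"newtons":{"type":"number"}},"required":["deltas"]}

```bash
mkdir -p pics; ls; python3 - <<'E'
from rig import *
import cv2
for c in("top","side"):
    im=get_image(c); cv2.imwrite(f"pics/{c}0.png",im)
    k=get_calibration(c); print(c,{a:(b if a!="extrinsics" else [[round(float(x),3) for x in r] for r in b]) for a,b in k.items()})
    for q in("stud","crank","gauge_handle","sled","cam","jig"):
        print(q,[(d["at"],round(d["p"],2)) for d in look_for(q,c)[:2]])
print(read_state())
E
```

```text
pics
top {'vfov': 52.552335765312066, 'cx': 314.3890290843026, 'cy': 198.9331525575739, 'extrinsics': [[0.013, 0.989, -0.15, 429.061], [-1.0, 0.014, 0.008, 18.858], [0.01, 0.15, 0.989, 1081.111], [0.0, 0.0, 0.0, 1.0]]}
stud [([335.5, 205.6], 0.59)]
crank [([403.8, 198.7], 0.68)]
gauge_handle [([373.1, 132.4], 0.65), ([302.9, 209.0], 0.56)]
sled [([335.2, 212.2], 0.74), ([398.1, 200.8], 0.44)]
cam []
jig [([368.5, 204.8], 0.93)]
side {'vfov': 46.10604606785738, 'cx': 322.2114532576246, 'cy': 199.76223647169132, 'extrinsics': [[-0.999, -0.002, 0.05, 611.369], [0.045, -0.501, 0.865, 1110.123], [0.023, 0.866, 0.5, 732.511], [0.0, 0.0, 0.0, 1.0]]}
stud [([298.0, 191.0], 0.22)]
crank [([303.8, 180.8], 0.84)]
gauge_handle [([254.8, 174.2], 0.54)]
sled [([305.5, 198.2], 0.65)]
cam [([303.2, 178.0], 0.85)]
jig [([297.2, 191.1], 0.64)]
{'time_s': 0.7, 'joints': array([ 7.31096429e+01,  1.83067447e+01,  8.96381112e+01,  2.38197599e-03,
        7.20452889e+01, -1.14604037e+00]), 'dq': array([-0.05178135,  0.0513337 ,  0.05241682,  0.05543904,  0.0473709 ,
        0.06760225]), 'joint_torque': array([ 5.30228663e-04, -4.15291715e+01, -2.34375590e+01,  3.85591795e-05,
        2.45662122e-04, -6.63806674e-06]), 'position': array([156.01378564, 553.43735247, 231.39568666]), 'tcp_rot': array([ 1.79990101e+02, -2.06853509e-03,  1.64254949e+02]), 'wrist_force': array([0.37315106, 0.23762806, 0.50293915]), 'ft_torque': array([-0.01867975, -0.0208195 , -0.01960117]), 'grasp_force': 0.0, 'grip_width': 85.39396522099605}
```

```bash
python3 - <<'E'
import cv2
im=cv2.imread("pics/top0.png"); cv2.imwrite("pics/topc.png",cv2.resize(im[110:290,220:460],None,fx=3.3,fy=3.3,interpolation=cv2.INTER_CUBIC)[:600,:800])
E
```

```text
(no output)
```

View pics/topc.png

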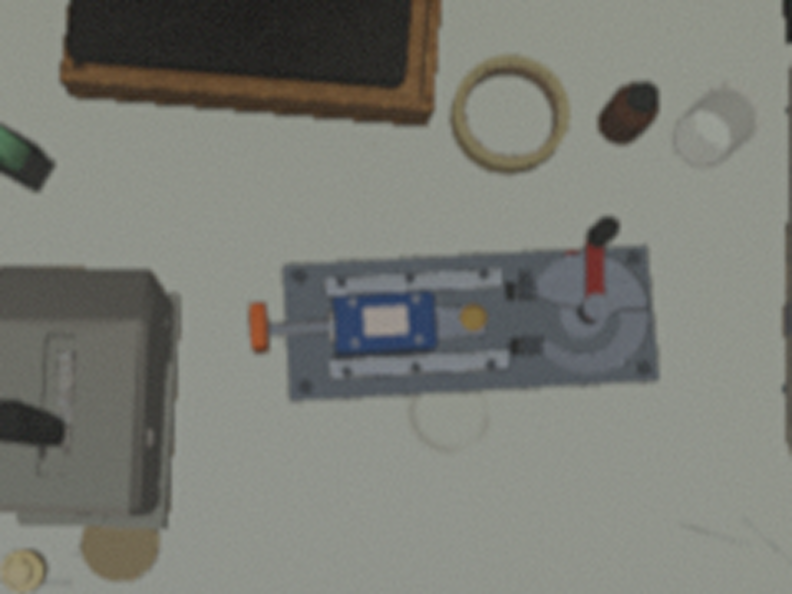

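View pics/side0.png

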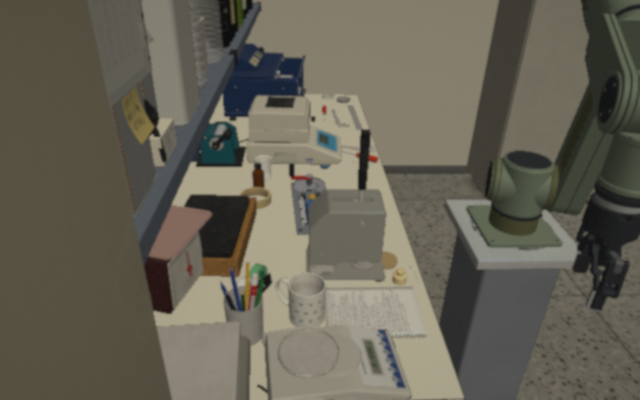

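The top view shows the jig with its +x to image right. In full-image pixels, the handle is at about (298.5, 209), the stud (363, 206), the cam axis (399, 204.5) and the crank grip (403, 179). A tall box sits left of the handle. The side view shows that box with a tall post on it.

```bash
cat > h.py <<'E'
from rig import *
import numpy as np
from scipy.spatial.transform import Rotation as Ro
def world(c,px,z,k=None):
    k=k or get_calibration(c); E=np.array(k["extrinsics"]); f=200/np.tan(np.radians(k["vfov"]/2))
    d=E[:3,:3]@np.array([(px[0]-k["cx"])/f,-(px[1]-k["cy"])/f,-1]); o=E[:3,3]
    return (o+d*(z-o[2])/d[2]).round(1)
def pix(k,p):
    E=np.array(k["extrinsics"]); f=200/np.tan(np.radians(k["vfov"]/2)); q=E[:3,:3].T@(np.array(p)-E[:3,3])
    return [round(k["cx"]+f*q[0]/-q[2]),round(k["cy"]-f*q[1]/-q[2])]
def go(p,yaw,frm=None):
    """deltas from the current (or given (pos,yaw)) commanded pose, tool down, for world target"""
    s=read_state(); p0,r=(frm[0],[180,0,frm[1]]) if frm else (s["position"],s["tcp_rot"])
    R=Ro.from_euler("xyz",r,degrees=True); T=Ro.from_euler("xyz",[180,0,yaw],degrees=True)
    print("t",(R.inv().apply(np.array(p)-p0)/800).round(4),"a",((R.inv()*T).as_rotvec(degrees=True)/30).round(3))
E
python3 - <<'E'
from h import *
P=lambda x,y:(220+x/3.3,110+y/3.3)
h=world("top",P(259,327),65);s=world("top",P(473,317),41);c=world("top",P(590,312),30)
print("handle",h,"stud",s,"cam",c,"grip",world("top",P(607,226),99))
for n,a in dict(bl=(287,265),br=(646,247),fl=(292,400),fr=(657,378)).items(): print(n,world("top",P(*a),6))
for a,z in (((178,290),0),((165,525),0),((150,270),130),((60,430),130),((0,400),300)): print("box",world("top",P(*a),z))
print("tape etc",world("top",P(512,170),25),world("top",P(622,140),0),world("top",P(700,160),0))
go([380,0,260],134); go([400,0,260],90,([380,0,260],134))
E
```

```text
handle [557.1  50.8  65. ] stud [ 570.5 -116.4   41. ] cam [ 577.3 -211.    30. ] grip [ 632.9 -209.9   99. ]
bl [615.8  30.8   6. ]
br [ 635.2 -263.2    6. ]
fl [505.8  25.1   6. ]
fr [ 527.6 -269.5    6. ]
box [594.8 119.7   0. ]
box [405.4 124.7   0. ]
box [589.2 128.1 130. ]
box [473.5 188.1 130. ]
box [482.5 193.5 300. ]
tape etc [ 693.5 -150.7   25. ] [ 726.9 -246.9    0. ] [ 710.7 -311.7    0. ]
t [-0.4572 -0.5899 -0.0359] a [ 0.    -0.     1.008]
t [-0.0174  0.018   0.    ] a [ 0.    -0.     1.467]
```

Request:
arm_command:
  deltas:
    - {"tx": -0.457,"ty": -0.59,"tz": -0.036,"az": 1.0,"jaw": 0.2}
    - {"tx": -0.457,"ty": -0.59,"tz": -0.036,"az": 1.0,"jaw": 0.2}
    - {"tx": -0.457,"ty": -0.59,"tz": -0.036,"az": 1.0,"jaw": 0.2}
    - {"tx": -0.457,"ty": -0.59,"tz": -0.036,"az": 1.0,"jaw": 0.2}
    - {"tx": -0.457,"ty": -0.59,"tz": -0.036,"az": 1.0,"jaw": 0.2}
    - {"tx": -0.457,"ty": -0.59,"tz": -0.036,"az": 1.0,"jaw": 0.2}
    - {"tx": -0.457,"ty": -0.59,"tz": -0.036,"az": 1.0,"jaw": 0.2}
    - {"tx": -0.457,"ty": -0.59,"tz": -0.036,"az": 1.0,"jaw": 0.2}
    - {"tx": -0.457,"ty": -0.59,"tz": -0.036,"az": 1.0,"jaw": 0.2}
    - {"tx": -0.457,"ty": -0.59,"tz": -0.036,"az": 1.0,"jaw": 0.2}
    - {"tx": -0.457,"ty": -0.59,"tz": -0.036,"az": 1.0,"jaw": 0.2}
    - {"tx": -0.457,"ty": -0.59,"tz": -0.036,"az": 1.0,"jaw": 0.2}

```text
invalid input
```

```bash
python3 - <<'E'
from h import *
s=read_state(); print(s["position"],s["tcp_rot"],s["joints"],s["grip_width"])
go([470,20,260],104.25)
E
```

```text
[156.01378564 553.43735247 231.39568666] [ 1.79990101e+02 -2.06853509e-03  1.64254949e+02] [ 7.31096429e+01  1.83067447e+01  8.96381112e+01  2.38197599e-03
  7.20452889e+01 -1.14604037e+00] 85.39396522099605
t [-0.5587 -0.5353 -0.0359] a [ 0. -0.  2.]
```

Request:
arm_command:
  deltas:
    - {"tx": -0.457,"ty": -0.59,"tz": -0.036,"ax": 0,"ay": 0,"az": 1.0,"jaw": 0.2}
    - {"tx": -0.457,"ty": -0.59,"tz": -0.036,"ax": 0,"ay": 0,"az": 1.0,"jaw": 0.2}
    - {"tx": -0.457,"ty": -0.59,"tz": -0.036,"ax": 0,"ay": 0,"az": 1.0,"jaw": 0.2}
    - {"tx": -0.457,"ty": -0.59,"tz": -0.036,"ax": 0,"ay": 0,"az": 1.0,"jaw": 0.2}
    - {"tx": -0.457,"ty": -0.59,"tz": -0.036,"ax": 0,"ay": 0,"az": 1.0,"jaw": 0.2}
    - {"tx": -0.457,"ty": -0.59,"tz": -0.036,"ax": 0,"ay": 0,"az": 1.0,"jaw": 0.2}
    - {"tx": -0.457,"ty": -0.59,"tz": -0.036,"ax": 0,"ay": 0,"az": 1.0,"jaw": 0.2}
    - {"tx": -0.457,"ty": -0.59,"tz": -0.036,"ax": 0,"ay": 0,"az": 1.0,"jaw": 0.2}
    - {"tx": -0.457,"ty": -0.59,"tz": -0.036,"ax": 0,"ay": 0,"az": 1.0,"jaw": 0.2}
    - {"tx": -0.457,"ty": -0.59,"tz": -0.036,"ax": 0,"ay": 0,"az": 1.0,"jaw": 0.2}
    - {"tx": -0.457,"ty": -0.59,"tz": -0.036,"ax": 0,"ay": 0,"az": 1.0,"jaw": 0.2}
    - {"tx": -0.457,"ty": -0.59,"tz": -0.036,"ax": 0,"ay": 0,"az": 1.0,"jaw": 0.2}
  newtons: 40

```text
time_s: 1.7
position: [343.4, 88.5, 256.0]
tcp_rot: [179.9, 0.0, 134.3]
wrist_force: [1.4, 0.7, -0.2]
grip_width: 67.9
grasp_force: 0.0
```

```bash
python3 - <<'E'
from h import *
s=read_state(); print(s["position"],s["tcp_rot"],s["joints"],s["grip_width"])
go([470,20,260],104.25)
E
```

```text
[343.41446587  88.5128254  255.95004463] [1.79914992e+02 4.14109021e-02 1.34272959e+02] [ 1.25863093e+01 -3.22026030e+00  1.11824125e+02  9.93892948e-03
  7.13020472e+01 -3.16898589e+01] 67.91347886587656
t [-0.1718  0.0535 -0.0049] a [3.000e-03 1.000e-03 1.001e+00]
```

Request:
arm_command:
  deltas:
    - {"tx": -0.172,"ty": 0.054,"tz": 0.0,"ax": 0,"ay": 0,"az": 1.0,"jaw": 0.2}
    - {"tx": -0.172,"ty": 0.054,"tz": 0.0,"ax": 0,"ay": 0,"az": 1.0,"jaw": 0.2}
    - {"tx": -0.172,"ty": 0.054,"tz": 0.0,"ax": 0,"ay": 0,"az": 1.0,"jaw": 0.2}
    - {"tx": -0.172,"ty": 0.054,"tz": 0.0,"ax": 0,"ay": 0,"az": 1.0,"jaw": 0.2}
    - {"tx": -0.172,"ty": 0.054,"tz": 0.0,"ax": 0,"ay": 0,"az": 1.0,"jaw": 0.2}
    - {"tx": -0.172,"ty": 0.054,"tz": 0.0,"ax": 0,"ay": 0,"az": 1.0,"jaw": 0.2}

```text
time_s: 2.2
position: [470.4, 21.5, 254.9]
tcp_rot: [-179.9, -0.0, 104.2]
wrist_force: [-0.5, 0.8, 0.1]
grip_width: 68.1
grasp_force: 0.0
```

```bash
python3 - <<'E'
from h import *
import cv2
s=read_state(); print(s["position"],s["tcp_rot"],s["grip_width"])
k=get_calibration("wrist");im=get_image("wrist");cv2.imwrite("pics/w1.png",im)
print({a:np.round(b,3).tolist() for a,b in k.items()})
for q,z in(("gauge_handle",65),("stud",41),("crank",90)):
    print(q,[(d["at"],round(d["p"],2),world("wrist",d["at"],z,k)) for d in look_for(q,"wrist")[:2]])
go([556,50,170],94)
E
```

```text
[470.40319668  21.54667658 254.89045914] [-1.79918305e+02 -3.98022075e-02  1.04202406e+02] 68.06374822104497
{'vfov': 61.373, 'cx': 320.949, 'cy': 202.922, 'extrinsics': [[0.969, -0.236, -0.068, 451.4], [0.246, 0.93, 0.275, 91.424], [-0.001, -0.283, 0.959, 397.799], [0.0, 0.0, 0.0, 1.0]]}
gauge_handle [([404.9, 172.2], 0.64, array([548.8,  47.9,  65. ]))]
stud [([389.9, 234.8], 0.69, array([562. , -28.1,  41. ]))]
crank [([362.4, 347.8], 0.77, array([ 557.7, -145.3,   90. ])), ([361.0, 281.1], 0.23, array([533.5, -67.4,  90. ]))]
t [0.006  0.1137 0.107 ] a [-0.    -0.     0.346]
```

View pics/w1.png

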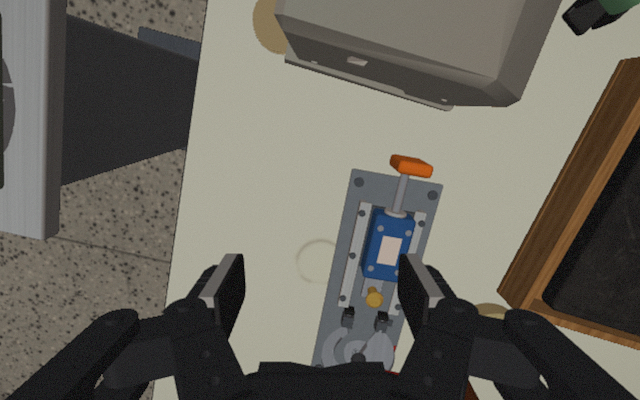

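The wrist camera sits on the +y side, so it would come close to the box. I'll turn the tool to yaw 184 so that the fingers close along the pull.

Request:
arm_command:
  deltas:
    - {"tx": 0,"ty": 0.08,"tz": 0,"ax": 0,"ay": 0,"az": -1.0,"jaw": 0.3}
    - {"tx": 0,"ty": 0.08,"tz": 0,"ax": 0,"ay": 0,"az": -1.0,"jaw": 0.3}
    - {"tx": 0,"ty": 0.08,"tz": 0,"ax": 0,"ay": 0,"az": -1.0,"jaw": 0.3}
    - {"tx": 0,"ty": 0.08,"tz": 0,"ax": 0,"ay": 0,"az": -1.0,"jaw": 0.3}
    - {"tx": 0,"ty": 0.08,"tz": 0,"ax": 0,"ay": 0,"az": -1.0,"jaw": 0.3}

```text
time_s: 2.82
position: [531.7, 38.7, 255.5]
tcp_rot: [-180.0, -0.0, 134.6]
wrist_force: [-0.0, -0.2, -0.2]
grip_width: 60.1
grasp_force: 0.0
```

Request:
arm_command:
  deltas:
    - {"tx": 0,"ty": 0,"tz": 0,"ax": 0,"ay": 0,"az": -1.0,"jaw": 0.3}
    - {"tx": 0,"ty": 0,"tz": 0,"ax": 0,"ay": 0,"az": -1.0,"jaw": 0.3}
    - {"tx": 0,"ty": 0,"tz": 0,"ax": 0,"ay": 0,"az": -1.0,"jaw": 0.3}
    - {"tx": 0,"ty": 0,"tz": 0,"ax": 0,"ay": 0,"az": -1.0,"jaw": 0.3}
    - {"tx": 0,"ty": 0,"tz": 0,"ax": 0,"ay": 0,"az": -1.0,"jaw": 0.3}

```text
time_s: 3.23
position: [531.5, 38.3, 255.8]
tcp_rot: [180.0, 0.0, 164.4]
wrist_force: [-0.7, 0.2, 0.4]
grip_width: 59.8
grasp_force: 0.0
```

```bash
python3 - <<'E'
from h import *
s=read_state(); print(s["position"],s["tcp_rot"],s["joints"])
go([555,50,170],184)
E
```

```text
[531.46293533  38.25284889 255.84471079] [1.79985070e+02 2.46402776e-02 1.64379887e+02] [ 2.87637671e+00  1.36259187e+01  9.26848262e+01  6.60829110e-03
  7.36611513e+01 -7.15053714e+01]
t [-0.0243  0.022   0.1073] a [ 0.     0.001 -0.654]
```

Request:
arm_command:
  deltas:
    - {"tx": -0.024,"ty": 0.022,"tz": 0.107,"ax": 0,"ay": 0,"az": -0.654,"jaw": 0.35}
    - {"tx": -0.024,"ty": 0.022,"tz": 0.107,"ax": 0,"ay": 0,"az": -0.654,"jaw": 0.35}
    - {"tx": -0.024,"ty": 0.022,"tz": 0.107,"ax": 0,"ay": 0,"az": -0.654,"jaw": 0.35}
    - {"tx": -0.024,"ty": 0.022,"tz": 0.107,"ax": 0,"ay": 0,"az": -0.654,"jaw": 0.35}

```text
time_s: 3.57
position: [553.6, 50.0, 166.9]
tcp_rot: [180.0, -0.4, -176.2]
wrist_force: [-0.1, 0.5, 1.1]
grip_width: 55.7
grasp_force: 0.0
```

```bash
python3 - <<'E'
from h import *
import cv2
s=read_state(); print(s["position"],s["tcp_rot"],s["grip_width"])
k=get_calibration("wrist");im=get_image("wrist");cv2.imwrite("pics/w2.png",im)
print(pix(k,s["position"]),"front/back top-edge preds",[pix(k,(557+dx,50.8+dy,65)) for dx in(-18,18) for dy in(-7,7)])
for q,z in(("gauge_handle",65),("stud",41),("crank",90)):
    print(q,[(d["at"],round(d["p"],2),world("wrist",d["at"],z,k)) for d in look_for(q,"wrist")[:2]])
import json; json.dump({a:np.array(b).tolist() for a,b in k.items()},open("k2.json","w"))
E
```

```text
[553.55601057  50.0044835  166.86908047] [ 179.9916065    -0.36160843 -176.17368705] 55.68290565280083
[321, 267] front/back top-edge preds [[314, 186], [333, 187], [311, 231], [329, 232]]
gauge_handle []
stud [([212.7, 197.2], 0.67, array([559.7, -39.3,  41. ])), ([316.6, 200.9], 0.36, array([557.1,  46.7,  41. ]))]
crank [([26.6, 212.6], 0.73, array([ 564.8, -151.4,   90. ]))]
```

View pics/w2.png

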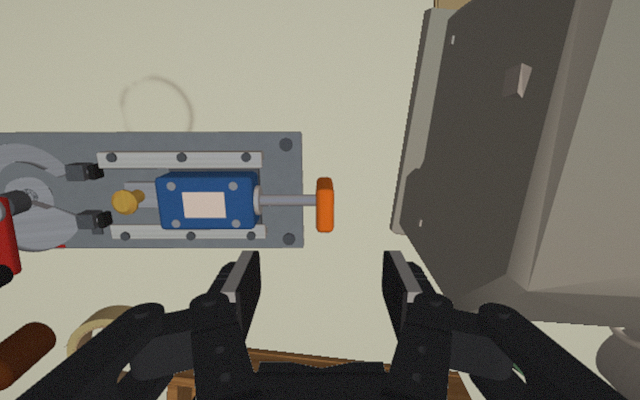

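The handle's top face is centred at (325, 204), which puts it near (553, 53). There's room for the fingers between the block and the box.

Request:
arm_command:
  deltas:
    - {"tx": 0,"ty": 0.004,"tz": 0.05,"ax": 0,"ay": 0,"az": 0,"jaw": 0.35}
    - {"tx": 0,"ty": 0.004,"tz": 0.1,"ax": 0,"ay": 0,"az": 0,"jaw": 0.35}
    - {"tx": 0,"ty": 0.004,"tz": 0.14,"ax": 0,"ay": 0,"az": 0,"jaw": 0.35}
    - {"tx": 0,"ty": 0.004,"tz": 0.165,"ax": 0,"ay": 0,"az": 0,"jaw": 0.35}
    - {"tx": 0,"ty": 0.004,"tz": 0.165,"ax": 0,"ay": 0,"az": 0,"jaw": 0.6}
    - {"tx": 0,"ty": 0.004,"tz": 0.165,"ax": 0,"ay": 0,"az": 0,"jaw": 0.85}
    - {"tx": 0,"ty": 0.004,"tz": 0.165,"ax": 0,"ay": 0,"az": 0,"jaw": 1}
    - {"tx": 0,"ty": 0.004,"tz": 0.165,"ax": 0,"ay": 0,"az": 0,"jaw": 1}
  newtons: 25

```text
time_s: 4.43
position: [557.2, 52.9, 40.3]
tcp_rot: [180.0, 0.3, -176.2]
wrist_force: [0.4, 0.7, 1.2]
grip_width: 13.5
grasp_force: 27.9
```

Request:
arm_command:
  deltas:
    - {"tx": 0,"ty": -0.006,"tz": 0,"ax": 0,"ay": 0,"az": 0,"jaw": 1}
    - {"tx": 0,"ty": -0.013,"tz": 0,"ax": 0,"ay": 0,"az": 0,"jaw": 1}
    - {"tx": 0,"ty": -0.02,"tz": 0,"ax": 0,"ay": 0,"az": 0,"jaw": 1}
    - {"tx": 0,"ty": -0.027,"tz": 0,"ax": 0,"ay": 0,"az": 0,"jaw": 1}
    - {"tx": 0,"ty": -0.034,"tz": 0,"ax": 0,"ay": 0,"az": 0,"jaw": 1}
    - {"tx": 0,"ty": -0.041,"tz": 0,"ax": 0,"ay": 0,"az": 0,"jaw": 1}
    - {"tx": 0,"ty": -0.048,"tz": 0,"ax": 0,"ay": 0,"az": 0,"jaw": 1}
    - {"tx": 0,"ty": -0.054,"tz": 0,"ax": 0,"ay": 0,"az": 0,"jaw": 1}
    - {"tx": 0,"ty": -0.056,"tz": 0,"ax": 0,"ay": 0,"az": 0,"jaw": 1}

```text
time_s: 5.18
position: [560.0, 8.8, 40.3]
tcp_rot: [179.9, 0.3, -176.2]
wrist_force: [0.4, 7.9, 5.0]
grip_width: 13.3
grasp_force: 28.6
```

Request:
arm_command:
  deltas:
    - {"tx": 0,"ty": -0.0025,"tz": 0,"ax": 0,"ay": 0,"az": 0,"jaw": 1}
    - {"tx": 0,"ty": -0.005,"tz": 0,"ax": 0,"ay": 0,"az": 0,"jaw": 1}
    - {"tx": 0,"ty": -0.0075,"tz": 0,"ax": 0,"ay": 0,"az": 0,"jaw": 1}
    - {"tx": 0,"ty": -0.01,"tz": 0,"ax": 0,"ay": 0,"az": 0,"jaw": 1}

```text
time_s: 5.52
position: [560.5, 1.4, 40.3]
tcp_rot: [179.9, 0.3, -176.2]
wrist_force: [-0.1, 7.1, 5.0]
grip_width: 13.6
grasp_force: 28.6
```

Request:
arm_command:
  deltas:
    - {"tx": 0,"ty": -0.0015,"tz": 0,"ax": 0,"ay": 0,"az": 0,"jaw": 1}
    - {"tx": 0,"ty": -0.003,"tz": 0,"ax": 0,"ay": 0,"az": 0,"jaw": 1}
    - {"tx": 0,"ty": -0.0045,"tz": 0,"ax": 0,"ay": 0,"az": 0,"jaw": 1}
    - {"tx": 0,"ty": -0.006,"tz": 0,"ax": 0,"ay": 0,"az": 0,"jaw": 1}

```text
time_s: 5.85
position: [560.8, -3.3, 40.3]
tcp_rot: [179.9, 0.3, -176.2]
wrist_force: [-0.6, 7.4, 5.5]
grip_width: 13.6
grasp_force: 28.6
```

```bash
python3 - <<'E'
from h import *
import cv2
im=get_image("top"); cv2.imwrite("pics/t2.png",cv2.resize(im[150:260,290:450],None,fx=5,fy=5,interpolation=cv2.INTER_CUBIC))
E
```

```text
(no output)
```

View pics/t2.png

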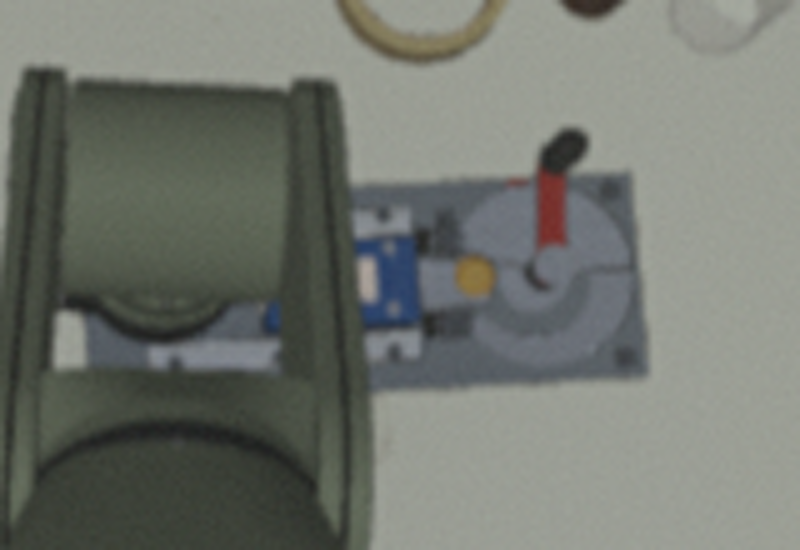

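The stud is at crop (475, 277) and the cam centre at about (547, 270), so they're some 37 mm apart. I'll keep pushing gently.

Request:
arm_command:
  deltas:
    - {"tx": 0,"ty": -0.0012,"tz": 0,"ax": 0,"ay": 0,"az": 0,"jaw": 1}
    - {"tx": 0,"ty": -0.0024,"tz": 0,"ax": 0,"ay": 0,"az": 0,"jaw": 1}
    - {"tx": 0,"ty": -0.0036,"tz": 0,"ax": 0,"ay": 0,"az": 0,"jaw": 1}

```text
time_s: 6.15
position: [561.0, -6.2, 40.3]
tcp_rot: [179.9, 0.3, -176.2]
wrist_force: [-1.1, 7.4, 5.6]
grip_width: 13.5
grasp_force: 28.7
```

Request:
arm_command:
  deltas:
    - {"tx": 0,"ty": -0.001,"tz": 0,"ax": 0,"ay": 0,"az": 0,"jaw": 1}
    - {"tx": 0,"ty": -0.002,"tz": 0,"ax": 0,"ay": 0,"az": 0,"jaw": 1}

```text
time_s: 6.32
position: [561.1, -7.8, 40.3]
tcp_rot: [179.9, 0.3, -176.2]
wrist_force: [0.2, 7.3, 6.0]
grip_width: 13.2
grasp_force: 28.7
```

Request:
arm_command:
  deltas:
    - {"tx": 0,"ty": -0.001,"tz": 0,"ax": 0,"ay": 0,"az": 0,"jaw": 1}
    - {"tx": 0,"ty": -0.002,"tz": 0,"ax": 0,"ay": 0,"az": 0,"jaw": 1}

```text
time_s: 6.48
position: [561.1, -8.8, 40.3]
tcp_rot: [179.8, 0.3, -176.2]
wrist_force: [-0.7, 11.0, 5.1]
grip_width: 13.6
grasp_force: 28.8
```

Request:
arm_command:
  deltas:
    - {"tx": 0,"ty": -0.001,"tz": 0,"ax": 0,"ay": 0,"az": 0,"jaw": 1}
    - {"tx": 0,"ty": -0.002,"tz": 0,"ax": 0,"ay": 0,"az": 0,"jaw": 1}
    - {"tx": 0,"ty": -0.002,"tz": 0,"ax": 0,"ay": 0,"az": 0,"jaw": 1}

```text
time_s: 6.73
position: [561.1, -9.3, 40.3]
tcp_rot: [179.7, 0.3, -176.3]
wrist_force: [-0.3, 13.6, 6.3]
grip_width: 13.7
grasp_force: 28.8
```

Request:
arm_command:
  deltas:
    - {"tx": 0,"ty": 0.0015,"tz": 0,"ax": 0,"ay": 0,"az": 0,"jaw": 0.5}
    - {"tx": 0,"ty": 0.0015,"tz": 0,"ax": 0,"ay": 0,"az": 0,"jaw": 0.35}
    - {"tx": 0,"ty": 0.0015,"tz": 0,"ax": 0,"ay": 0,"az": 0,"jaw": 0.35}
    - {"tx": 0,"ty": 0.0015,"tz": -0.05,"ax": 0,"ay": 0,"az": 0,"jaw": 0.35}
    - {"tx": 0,"ty": 0.0015,"tz": -0.1,"ax": 0,"ay": 0,"az": 0,"jaw": 0.35}
    - {"tx": -0.03,"ty": -0.05,"tz": -0.15,"ax": 0,"ay": 0,"az": 0,"jaw": 0.35}
    - {"tx": -0.05,"ty": -0.1,"tz": -0.165,"ax": 0,"ay": 0,"az": 0,"jaw": 0.35}
    - {"tx": -0.06,"ty": -0.15,"tz": -0.165,"ax": 0,"ay": 0,"az": 0,"jaw": 0.35}
    - {"tx": -0.06,"ty": -0.2,"tz": -0.165,"ax": 0,"ay": 0,"az": 0,"jaw": 0.35}
    - {"tx": -0.06,"ty": -0.22,"tz": -0.165,"ax": 0,"ay": 0,"az": 0,"jaw": 0.35}
    - {"tx": -0.06,"ty": -0.22,"tz": -0.165,"ax": 0,"ay": 0,"az": 0,"jaw": 0.35}

```text
time_s: 7.65
position: [620.1, -191.8, 170.1]
tcp_rot: [-179.8, 0.1, -176.4]
wrist_force: [-0.1, -0.2, -0.0]
grip_width: 55.2
grasp_force: 0.0
```

```bash
python3 - <<'E'
from h import *
import cv2
s=read_state(); print(s["position"],s["tcp_rot"],s["joints"].round(1))
k=get_calibration("wrist");im=get_image("wrist");cv2.imwrite("pics/w3.png",im)
print("pred grip",pix(k,(632,-211,99)),"cam",pix(k,(577,-211,30)),"stud", pix(k,(574,-178,41)))
for q,z in(("crank",90),("stud",41)):
    print(q,[(d["at"],round(d["p"],2),world("wrist",d["at"],z,k)) for d in look_for(q,"wrist")[:2]])
import json; json.dump({a:np.array(b).tolist() for a,b in k.items()},open("k3.json","w"))
E
```

```text
[ 620.08904087 -191.76214278  170.06945027] [-1.79759010e+02  9.94682338e-02 -1.76447423e+02] [ -18.1   27.2   84.7   -0.2   68.  -111.6]
pred grip [292, 232] cam [302, 140] stud [342, 140]
crank [([297.7, 150.5], 0.7, array([ 577.5, -210.1,   90. ]))]
stud [([440.9, 133.3], 0.61, array([ 563.7, -100.6,   41. ]))]
```

View pics/w3.png

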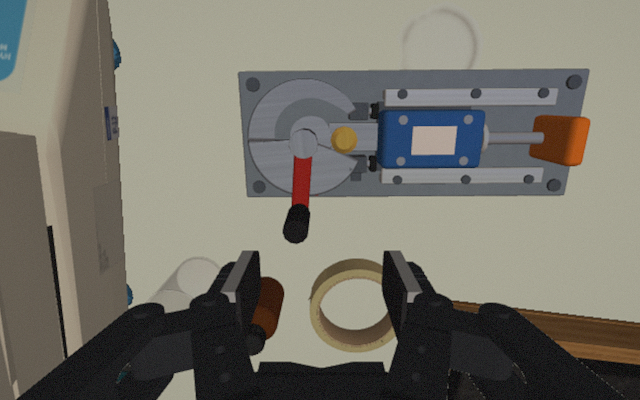

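```bash
python3 - <<'E'
from h import *
import json; k=json.load(open("k3.json"))
w=lambda p,z:world(0,p,z,k)
g=w((295,230),99);b=w((298,212),60);c=w((305,139),30);s=w((344,136),41)
print("grip",g,b,"cam",c,"stud",s,"machine",w((125,250),0),w((100,0),100),w((118,100),100))
j=np.radians(-85.9); J=np.array([[np.cos(j),np.sin(j)],[-np.sin(j),np.cos(j)]])
print("grip in jig",J@(g-c)[:2],"cam angle",np.radians(80)-np.arctan2(*(J@(g-c)[:2])[::-1]),"stud",J@(s-c)[:2])
go([g[0],g[1],70],184)
E
```

```text
grip [ 630.1 -209.    99. ] [ 630.1 -209.7   60. ] cam [ 576.1 -208.3   30. ] stud [ 570.6 -177.    41. ] machine [ 701.6 -386.2    0. ] [ 499.1 -323.5  100. ] [ 552.5 -319.3  100. ]
grip in jig [ 4.55907054 53.81175407] cam angle -0.09001218892339469 stud [-31.61313245  -3.2480543 ]
t [-0.012  -0.0307  0.1243] a [ 0.001 -0.001 -0.007]
```

Request:
arm_command:
  deltas:
    - {"tx": -0.012,"ty": -0.022,"tz": 0.0,"ax": 0,"ay": 0,"az": 0,"jaw": 0.35}
    - {"tx": -0.012,"ty": -0.022,"tz": 0.04,"ax": 0,"ay": 0,"az": 0,"jaw": 0.35}
    - {"tx": -0.012,"ty": -0.022,"tz": 0.08,"ax": 0,"ay": 0,"az": 0,"jaw": 0.35}
    - {"tx": -0.012,"ty": -0.022,"tz": 0.115,"ax": 0,"ay": 0,"az": 0,"jaw": 0.35}
    - {"tx": -0.012,"ty": -0.022,"tz": 0.13,"ax": 0,"ay": 0,"az": 0,"jaw": 0.5}
    - {"tx": -0.012,"ty": -0.022,"tz": 0.13,"ax": 0,"ay": 0,"az": 0,"jaw": 0.7}
    - {"tx": -0.012,"ty": -0.022,"tz": 0.13,"ax": 0,"ay": 0,"az": 0,"jaw": 0.85}
    - {"tx": -0.012,"ty": -0.022,"tz": 0.13,"ax": 0,"ay": 0,"az": 0,"jaw": 1}
    - {"tx": -0.012,"ty": -0.022,"tz": 0.13,"ax": 0,"ay": 0,"az": 0,"jaw": 1}
  newtons: 50

```text
time_s: 8.55
position: [630.6, -201.4, 66.6]
tcp_rot: [-180.0, 0.1, -176.1]
wrist_force: [0.8, -0.4, -6.9]
grip_width: 16.6
grasp_force: 49.3
```

```bash
cat > arc.py <<'E'
from h import *
import sys
# arc rows about cam axis from the current grip position: python arc.py cx cy step_rad total_rad
cx,cy,st,tot=map(float,sys.argv[1:5]); s=read_state(); p=s["position"]; R=Ro.from_euler("xyz",s["tcp_rot"],degrees=True)
d=p[:2]-[cx,cy]; print("r",np.hypot(*d),"cam",np.radians(80-85.9)-np.arctan2(d[1],d[0]),"pos",p,s["wrist_force"],s["grip_width"])
for a in np.arange(st,tot+1e-6,st):
    q=[cx+d[0]*np.cos(a)+d[1]*np.sin(a),cy-d[0]*np.sin(a)+d[1]*np.cos(a),p[2]]
    print(round(a,2),(R.inv().apply(np.array(q)-p)/800).round(4)[:2])
t=d/np.hypot(*d); print("force tangential(ccw)",-t[1]*s["wrist_force"][0]+t[0]*s["wrist_force"][1],"radial",t@s["wrist_force"][:2])
E
python3 arc.py 576 -208.8 .06 0.6
```

```text
r 55.107571884369015 cam -0.238411080648538 pos [ 630.60292249 -201.35921143   66.58120201] [ 0.81699163 -0.37657245 -6.92740435] 16.576222836553853
0.06 [-0.0002 -0.0041]
0.12 [-0.0001 -0.0083]
0.18 [ 0.0003 -0.0124]
0.24 [ 0.0009 -0.0165]
0.3 [ 0.0017 -0.0205]
0.36 [ 0.0028 -0.0245]
0.42 [ 0.0041 -0.0284]
0.48 [ 0.0056 -0.0323]
0.54 [ 0.0074 -0.036 ]
0.6 [ 0.0094 -0.0396]
force tangential(ccw) -0.48343661541981425 radial 0.7586640650653855
```

Request:
arm_command:
  deltas:
    - {"tx": 0,"ty": -0.004,"tz": 0,"ax": 0,"ay": 0,"az": 0,"jaw": 1}
    - {"tx": 0,"ty": -0.008,"tz": 0,"ax": 0,"ay": 0,"az": 0,"jaw": 1}
    - {"tx": 0.0003,"ty": -0.0124,"tz": 0,"ax": 0,"ay": 0,"az": 0,"jaw": 1}
    - {"tx": 0.0009,"ty": -0.0165,"tz": 0,"ax": 0,"ay": 0,"az": 0,"jaw": 1}
    - {"tx": 0.0017,"ty": -0.0205,"tz": 0,"ax": 0,"ay": 0,"az": 0,"jaw": 1}
    - {"tx": 0.0028,"ty": -0.0245,"tz": 0,"ax": 0,"ay": 0,"az": 0,"jaw": 1}
    - {"tx": 0.0041,"ty": -0.0284,"tz": 0,"ax": 0,"ay": 0,"az": 0,"jaw": 1}

```text
time_s: 9.13
position: [628.6, -225.1, 66.5]
tcp_rot: [-180.0, 0.0, -176.1]
wrist_force: [-0.8, 2.2, 0.9]
grip_width: 16.6
grasp_force: 50.1
```

```bash
python3 arc.py 576 -208.8 .06 0.48
```

```text
r 55.059103476559066 cam 0.19665425994510788 pos [ 628.60600867 -225.0515454    66.48588703] [-0.8015631   2.20558117  0.9217045 ] 16.58670714774917
0.06 [ 0.0016 -0.0038]
0.12 [ 0.0034 -0.0075]
0.18 [ 0.0055 -0.0111]
0.24 [ 0.0077 -0.0146]
0.3 [ 0.0102 -0.0179]
0.36 [ 0.0128 -0.021 ]
0.42 [ 0.0157 -0.024 ]
0.48 [ 0.0187 -0.0269]
force tangential(ccw) 1.8707203059679716 radial -1.4168617505131942
```

Request:
arm_command:
  deltas:
    - {"tx": 0.0016,"ty": -0.0038,"tz": 0,"ax": 0,"ay": 0,"az": 0,"jaw": 1}
    - {"tx": 0.0034,"ty": -0.0075,"tz": 0,"ax": 0,"ay": 0,"az": 0,"jaw": 1}
    - {"tx": 0.0055,"ty": -0.0111,"tz": 0,"ax": 0,"ay": 0,"az": 0,"jaw": 1}
    - {"tx": 0.0077,"ty": -0.0146,"tz": 0,"ax": 0,"ay": 0,"az": 0,"jaw": 1}
    - {"tx": 0.0102,"ty": -0.0179,"tz": 0,"ax": 0,"ay": 0,"az": 0,"jaw": 1}

```text
time_s: 9.55
position: [621.5, -239.7, 66.4]
tcp_rot: [-180.0, 0.1, -176.1]
wrist_force: [-1.0, 2.8, 4.4]
grip_width: 16.3
grasp_force: 50.6
```

```bash
python3 arc.py 576 -208.8 .04 0.2
```

```text
r 54.98463387977289 cam 0.49337898495619886 pos [ 621.49368905 -239.68096857   66.42594578] [-0.95690616  2.78632478  4.44163685] 16.290255216751053
0.04 [ 0.0017 -0.0021]
0.08 [ 0.0036 -0.0042]
0.12 [ 0.0055 -0.0062]
0.16 [ 0.0074 -0.0081]
0.2 [ 0.0095 -0.0099]
force tangential(ccw) 1.7679485576300307 radial -2.3566147456197366
```

Request:
arm_command:
  deltas:
    - {"tx": 0.0017,"ty": -0.0021,"tz": 0,"ax": 0,"ay": 0,"az": 0,"jaw": 1}
    - {"tx": 0.0036,"ty": -0.0042,"tz": 0,"ax": 0,"ay": 0,"az": 0,"jaw": 1}
    - {"tx": 0.0055,"ty": -0.0062,"tz": 0,"ax": 0,"ay": 0,"az": 0,"jaw": 1}
    - {"tx": 0.0074,"ty": -0.0081,"tz": 0,"ax": 0,"ay": 0,"az": 0,"jaw": 1}
    - {"tx": 0.0095,"ty": -0.0099,"tz": 0,"ax": 0,"ay": 0,"az": 0,"jaw": 1}

```text
time_s: 9.97
position: [614.9, -247.5, 66.4]
tcp_rot: [180.0, 0.1, -176.1]
wrist_force: [0.9, 4.8, 4.8]
grip_width: 16.5
grasp_force: 50.6
```

```bash
python3 arc.py 576 -208.8 .04 0.2
```

```text
r 54.9079373202082 cam 0.6793316975257718 pos [ 614.94563988 -247.50553856   66.4115377 ] [0.88693161 4.84082408 4.78137182] 16.530876532809046
0.04 [ 0.0021 -0.0018]
0.08 [ 0.0043 -0.0035]
0.12 [ 0.0065 -0.0051]
0.16 [ 0.0088 -0.0066]
0.2 [ 0.0111 -0.008 ]
force tangential(ccw) 4.058760312109308 radial -2.783287653507098
```

Request:
arm_command:
  deltas:
    - {"tx": 0.0021,"ty": -0.0018,"tz": 0,"ax": 0,"ay": 0,"az": 0,"jaw": 1}
    - {"tx": 0.0043,"ty": -0.0035,"tz": 0,"ax": 0,"ay": 0,"az": 0,"jaw": 1}
    - {"tx": 0.0065,"ty": -0.0051,"tz": 0,"ax": 0,"ay": 0,"az": 0,"jaw": 1}
    - {"tx": 0.0088,"ty": -0.0066,"tz": 0,"ax": 0,"ay": 0,"az": 0,"jaw": 1}
    - {"tx": 0.0111,"ty": -0.008,"tz": 0,"ax": 0,"ay": 0,"az": 0,"jaw": 1}

```text
time_s: 10.38
position: [608.3, -253.2, 66.4]
tcp_rot: [179.9, 0.3, -176.2]
wrist_force: [6.8, 9.7, 3.6]
grip_width: 16.7
grasp_force: 50.5
```

```bash
python3 arc.py 576 -208.8 .04 0.2
```

```text
r 54.8848077978693 cam 0.8386426286717585 pos [ 608.29868793 -253.17495786   66.42483154] [6.77816379 9.66301457 3.64531423] 16.746940387028772
0.04 [ 0.0023 -0.0014]
0.08 [ 0.0048 -0.0027]
0.12 [ 0.0072 -0.004 ]
0.16 [ 0.0097 -0.0051]
0.2 [ 0.0123 -0.0061]
force tangential(ccw) 11.16672261432101 radial -3.8238280458725704
```

Request:
arm_command:
  deltas:
    - {"tx": 0.0012,"ty": -0.0007,"tz": 0,"ax": 0,"ay": 0,"az": 0,"jaw": 1}
    - {"tx": 0.0024,"ty": -0.0014,"tz": 0,"ax": 0,"ay": 0,"az": 0,"jaw": 1}
    - {"tx": 0.0036,"ty": -0.0021,"tz": 0,"ax": 0,"ay": 0,"az": 0,"jaw": 1}

```text
time_s: 10.63
position: [606.3, -254.5, 66.4]
tcp_rot: [179.9, 0.4, -176.2]
wrist_force: [7.8, 11.1, 3.1]
grip_width: 16.5
grasp_force: 50.4
```

```bash
python3 arc.py 576 -208.8 .04 0.2
```

```text
r 54.86058178498146 cam 0.8826851353639825 pos [ 606.30023447 -254.53378647   66.40277731] [ 7.84040804 11.06150225  3.1258581 ] 16.474243203884175
0.04 [ 0.0024 -0.0013]
0.08 [ 0.0049 -0.0025]
0.12 [ 0.0074 -0.0036]
0.16 [ 0.0099 -0.0047]
0.2 [ 0.0125 -0.0056]
force tangential(ccw) 12.645466680991198 radial -4.890910215746639
```

Request:
arm_command:
  deltas:
    - {"tx": 0.0012,"ty": -0.0007,"tz": 0,"ax": 0,"ay": 0,"az": 0,"jaw": 1}
    - {"tx": 0.0024,"ty": -0.0013,"tz": 0,"ax": 0,"ay": 0,"az": 0,"jaw": 1}
    - {"tx": 0.0036,"ty": -0.0019,"tz": 0,"ax": 0,"ay": 0,"az": 0,"jaw": 1}
    - {"tx": 0.0049,"ty": -0.0025,"tz": 0,"ax": 0,"ay": 0,"az": 0,"jaw": 1}

```text
time_s: 10.97
position: [603.6, -256.2, 66.5]
tcp_rot: [179.8, 0.5, -176.2]
wrist_force: [9.6, 11.9, 1.5]
grip_width: 16.3
grasp_force: 50.3
```

```bash
python3 arc.py 576 -208.8 .04 0.2
```

```text
r 54.85698095485385 cam 0.9413806387593163 pos [ 603.56341903 -256.22938215   66.45478672] [ 9.55509224 11.89040701  1.52830619] 16.263551397708568
0.04 [ 0.0025 -0.0012]
0.08 [ 0.005  -0.0022]
0.12 [ 0.0076 -0.0032]
0.16 [ 0.0102 -0.0041]
0.2 [ 0.0128 -0.0048]
force tangential(ccw) 14.235788750675946 radial -5.479405564188512
```

```bash
python3 - <<'E'
from h import *
import cv2,json
s=read_state(); print(s["position"],s["wrist_force"],s["ft_torque"])
k=get_calibration("wrist");im=get_image("wrist");cv2.imwrite("pics/w4.png",im)
print("TCP",pix(k,s["position"]),"cam",pix(k,(576,-208.8,30)))
json.dump({a:np.array(b).tolist() for a,b in k.items()},open("k4.json","w"))
E
```

```text
[ 603.56341903 -256.22938215   66.45478672] [ 9.55509224 11.89040701  1.52830619] [ 1.94485546 -1.52925846  0.04675889]
TCP [321, 267] cam [410, 196]
```

View pics/w4.png

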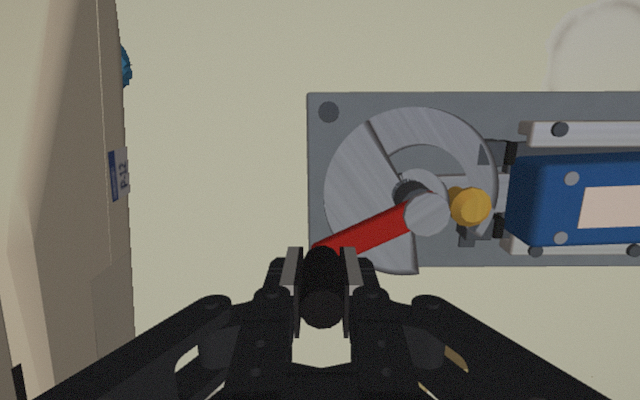

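Request:
arm_command:
  deltas:
    - {"tx": 0.0013,"ty": -0.0006,"tz": 0,"ax": 0,"ay": 0,"az": 0,"jaw": 1}
    - {"tx": 0.0025,"ty": -0.0012,"tz": 0,"ax": 0,"ay": 0,"az": 0,"jaw": 1}
    - {"tx": 0.0037,"ty": -0.0017,"tz": 0,"ax": 0,"ay": 0,"az": 0,"jaw": 1}
    - {"tx": 0.005,"ty": -0.0022,"tz": 0,"ax": 0,"ay": 0,"az": 0,"jaw": 1}
    - {"tx": 0.0063,"ty": -0.0027,"tz": 0,"ax": 0,"ay": 0,"az": 0,"jaw": 1}

```text
time_s: 11.43
position: [599.6, -258.3, 66.4]
tcp_rot: [179.8, 0.6, -176.2]
wrist_force: [12.1, 13.7, -0.3]
grip_width: 16.6
grasp_force: 50.3
```

```bash
python3 arc.py 576 -208.8 .04 0.2
```

```text
r 54.84831353376952 cam 1.0232547603619881 pos [ 599.58845714 -258.3168879    66.44797724] [12.12823154 13.74697071 -0.29151063] 16.589636530999826
0.04 [ 0.0026 -0.001 ]
0.08 [ 0.0052 -0.0018]
0.12 [ 0.0078 -0.0026]
0.16 [ 0.0105 -0.0032]
0.2 [ 0.0132 -0.0038]
force tangential(ccw) 16.861450271552517 radial -7.194768849874006
```

Request:
arm_command:
  deltas:
    - {"tx": -0.0015,"ty": 0.0005,"tz": 0,"ax": 0,"ay": 0,"az": 0,"jaw": 0.9}
    - {"tx": -0.0015,"ty": 0.0005,"tz": 0,"ax": 0,"ay": 0,"az": 0,"jaw": 0.5}
    - {"tx": -0.0015,"ty": 0.0005,"tz": 0,"ax": 0,"ay": 0,"az": 0,"jaw": 0.35}
    - {"tx": -0.0015,"ty": 0.0005,"tz": 0,"ax": 0,"ay": 0,"az": 0,"jaw": 0.35}
    - {"tx": -0.0015,"ty": 0.0005,"tz": -0.05,"ax": 0,"ay": 0,"az": 0,"jaw": 0.35}
    - {"tx": 0,"ty": 0.0005,"tz": -0.1,"ax": 0,"ay": 0,"az": 0,"jaw": 0.35}
    - {"tx": 0.01,"ty": 0.05,"tz": -0.13,"ax": 0,"ay": 0,"az": 0,"jaw": 0.35}
    - {"tx": 0.02,"ty": 0.1,"tz": -0.13,"ax": 0,"ay": 0,"az": 0,"jaw": 0.35}
    - {"tx": 0.028,"ty": 0.15,"tz": -0.13,"ax": 0,"ay": 0,"az": 0,"jaw": 0.35}
    - {"tx": 0.028,"ty": 0.2,"tz": -0.13,"ax": 0,"ay": 0,"az": 0,"jaw": 0.35}
    - {"tx": 0.028,"ty": 0.25,"tz": -0.13,"ax": 0,"ay": 0,"az": 0,"jaw": 0.35}
    - {"tx": 0.028,"ty": 0.3,"tz": -0.13,"ax": 0,"ay": 0,"az": 0,"jaw": 0.35}

```text
time_s: 12.43
position: [555.1, -22.7, 169.9]
tcp_rot: [-180.0, 0.0, -176.2]
wrist_force: [0.7, 0.2, -0.5]
grip_width: 55.5
grasp_force: 0.0
```

Request:
arm_command:
  deltas:
    - {"tx": 0,"ty": 0.011,"tz": 0,"ax": 0,"ay": 0,"az": 0,"jaw": 0.35}
    - {"tx": 0,"ty": 0.011,"tz": 0,"ax": 0,"ay": 0,"az": 0,"jaw": 0.35}
    - {"tx": 0,"ty": 0.011,"tz": 0,"ax": 0,"ay": 0,"az": 0,"jaw": 0.35}

```text
time_s: 12.68
position: [555.4, -15.4, 169.7]
tcp_rot: [-179.9, 0.0, -176.1]
wrist_force: [-0.5, 0.2, 0.0]
grip_width: 55.4
grasp_force: 0.0
```

```bash
python3 - <<'E'
from h import *
import cv2,json
s=read_state(); print(s["position"],s["tcp_rot"])
k=get_calibration("wrist");im=get_image("wrist")
print("pred handle top",[pix(k,(561.2+dx,-11+dy,65)) for dx in(-18,18) for dy in(-7,7)])
hsv=cv2.cvtColor(im,cv2.COLOR_BGR2HSV); m=cv2.inRange(hsv,(3,150,90),(17,255,255)); n,l,st,c=cv2.connectedComponentsWithStats(m)
for i in range(1,n):
    if st[i,4]>200: print(st[i],c[i])
json.dump({a:np.array(b).tolist() for a,b in k.items()},open("k5.json","w"))
cv2.imwrite("pics/w5.png",im)
E
```

```text
[555.35774385 -15.40861986 169.68698552] [-1.79930444e+02  3.06938612e-03 -1.76069845e+02]
pred handle top [[319, 188], [337, 189], [316, 232], [333, 233]]
[320 181  17  54 875] [327.76228571 207.99771429]
```

View pics/w5.png

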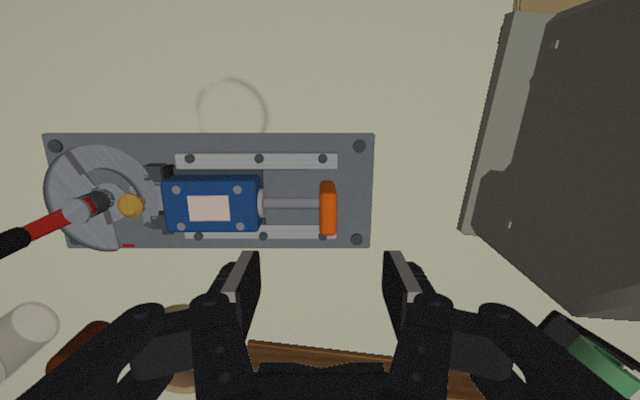

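Request:
arm_command:
  deltas:
    - {"tx": -0.006,"ty": 0.0065,"tz": 0.05,"ax": 0,"ay": 0,"az": 0,"jaw": 0.35}
    - {"tx": -0.006,"ty": 0.0065,"tz": 0.1,"ax": 0,"ay": 0,"az": 0,"jaw": 0.35}
    - {"tx": -0.006,"ty": 0.0065,"tz": 0.14,"ax": 0,"ay": 0,"az": 0,"jaw": 0.35}
    - {"tx": -0.006,"ty": 0.0065,"tz": 0.162,"ax": 0,"ay": 0,"az": 0,"jaw": 0.35}
    - {"tx": -0.006,"ty": 0.0065,"tz": 0.162,"ax": 0,"ay": 0,"az": 0,"jaw": 0.6}
    - {"tx": -0.006,"ty": 0.0065,"tz": 0.162,"ax": 0,"ay": 0,"az": 0,"jaw": 0.85}
    - {"tx": -0.006,"ty": 0.0065,"tz": 0.162,"ax": 0,"ay": 0,"az": 0,"jaw": 1}
    - {"tx": -0.006,"ty": 0.0065,"tz": 0.162,"ax": 0,"ay": 0,"az": 0,"jaw": 1}
  newtons: 30

```text
time_s: 13.4
position: [561.4, -10.0, 42.0]
tcp_rot: [-180.0, 0.2, -176.2]
wrist_force: [1.1, -1.0, -2.5]
grip_width: 13.5
grasp_force: 33.7
```

Request:
arm_command:
  deltas:
    - {"tx": 0,"ty": 0.003,"tz": 0,"ax": 0,"ay": 0,"az": 0,"jaw": 1}
    - {"tx": 0,"ty": 0.006,"tz": 0,"ax": 0,"ay": 0,"az": 0,"jaw": 1}
    - {"tx": 0,"ty": 0.009,"tz": 0,"ax": 0,"ay": 0,"az": 0,"jaw": 1}
    - {"tx": 0,"ty": 0.012,"tz": 0,"ax": 0,"ay": 0,"az": 0,"jaw": 1}
    - {"tx": 0,"ty": 0.015,"tz": 0,"ax": 0,"ay": 0,"az": 0,"jaw": 1}
    - {"tx": 0,"ty": 0.018,"tz": 0,"ax": 0,"ay": 0,"az": 0,"jaw": 1}
    - {"tx": 0,"ty": 0.021,"tz": 0,"ax": 0,"ay": 0,"az": 0,"jaw": 1}
    - {"tx": 0,"ty": 0.024,"tz": 0,"ax": 0,"ay": 0,"az": 0,"jaw": 1}
    - {"tx": 0,"ty": 0.0265,"tz": 0,"ax": 0,"ay": 0,"az": 0,"jaw": 1}
    - {"tx": 0,"ty": 0.0275,"tz": 0,"ax": 0,"ay": 0,"az": 0,"jaw": 1}
    - {"tx": 0,"ty": 0.0275,"tz": 0,"ax": 0,"ay": 0,"az": 0,"jaw": 1}
    - {"tx": 0,"ty": 0.0275,"tz": 0,"ax": 0,"ay": 0,"az": 0,"jaw": 1}

```text
time_s: 14.4
position: [559.8, 10.5, 41.5]
tcp_rot: [-179.7, 0.2, -176.0]
wrist_force: [2.4, -12.2, 1.1]
grip_width: 13.5
grasp_force: 34.2
```

```bash
python3 - <<'E'
from h import *
import cv2
im=get_image("wrist");cv2.imwrite("pics/w6.png",im[60:330,120:520])
s=read_state();print(s["position"],s["wrist_force"])
E
```

```text
[559.76800059  10.50563942  41.43748545] [  2.23840154 -12.32766322   1.3617811 ]
```

View pics/w6.png

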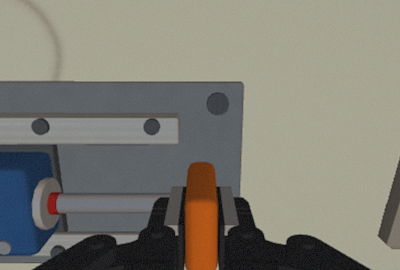

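The crop shows the red band just emerging at the bushing, at about (52, 203). I'll pull a little more so it comes fully clear, hold it there, then let it back in.

Request:
arm_command:
  deltas:
    - {"tx": 0,"ty": 0.001,"tz": 0,"ax": 0,"ay": 0,"az": 0,"jaw": 1}
    - {"tx": 0,"ty": 0.0018,"tz": 0,"ax": 0,"ay": 0,"az": 0,"jaw": 1}
    - {"tx": 0,"ty": 0.0018,"tz": 0,"ax": 0,"ay": 0,"az": 0,"jaw": 1}
    - {"tx": 0,"ty": 0.0018,"tz": 0,"ax": 0,"ay": 0,"az": 0,"jaw": 1}
    - {"tx": 0,"ty": 0.0018,"tz": 0,"ax": 0,"ay": 0,"az": 0,"jaw": 1}
    - {"tx": 0,"ty": 0.0018,"tz": 0,"ax": 0,"ay": 0,"az": 0,"jaw": 1}
    - {"tx": 0,"ty": 0.0018,"tz": 0,"ax": 0,"ay": 0,"az": 0,"jaw": 1}
    - {"tx": 0,"ty": 0.0018,"tz": 0,"ax": 0,"ay": 0,"az": 0,"jaw": 1}
    - {"tx": 0,"ty": 0.0018,"tz": 0,"ax": 0,"ay": 0,"az": 0,"jaw": 1}
    - {"tx": 0,"ty": 0.0018,"tz": 0,"ax": 0,"ay": 0,"az": 0,"jaw": 1}
    - {"tx": 0,"ty": 0.0018,"tz": 0,"ax": 0,"ay": 0,"az": 0,"jaw": 1}
    - {"tx": 0,"ty": 0.0018,"tz": 0,"ax": 0,"ay": 0,"az": 0,"jaw": 1}

```text
time_s: 15.45
position: [559.7, 11.7, 41.4]
tcp_rot: [-179.7, 0.2, -176.0]
wrist_force: [2.0, -12.5, 0.9]
grip_width: 13.3
grasp_force: 34.2
```

```bash
python3 - <<'E'
from h import *
import cv2
im=get_image("wrist")[240:290,140:320]; h=cv2.cvtColor(im,cv2.COLOR_BGR2HSV)
m=cv2.inRange(h,(0,120,60),(9,255,255))|cv2.inRange(h,(172,120,60),(180,255,255)); n,l,st,c=cv2.connectedComponentsWithStats(m[:,:45]); print(st[1:])
s=read_state();print(s["position"],s["wrist_force"])
E
```

```text
[[ 26  12  15  23 220]]
[559.67551735  11.75517584  41.43064594] [  1.88605103 -12.265493     1.97489454]
```

Request:
arm_command:
  deltas:
    - {"tx": 0,"ty": -0.004,"tz": 0,"ax": 0,"ay": 0,"az": 0,"jaw": 1}
    - {"tx": 0,"ty": -0.008,"tz": 0,"ax": 0,"ay": 0,"az": 0,"jaw": 1}
    - {"tx": 0,"ty": -0.012,"tz": 0,"ax": 0,"ay": 0,"az": 0,"jaw": 1}
    - {"tx": 0,"ty": -0.016,"tz": 0,"ax": 0,"ay": 0,"az": 0,"jaw": 1}
    - {"tx": 0,"ty": -0.02,"tz": 0,"ax": 0,"ay": 0,"az": 0,"jaw": 1}
    - {"tx": 0,"ty": -0.024,"tz": 0,"ax": 0,"ay": 0,"az": 0,"jaw": 1}
    - {"tx": 0,"ty": -0.027,"tz": 0,"ax": 0,"ay": 0,"az": 0,"jaw": 1}
    - {"tx": 0,"ty": -0.0287,"tz": 0,"ax": 0,"ay": 0,"az": 0,"jaw": 1}
    - {"tx": 0,"ty": -0.0287,"tz": 0,"ax": 0,"ay": 0,"az": 0,"jaw": 1}

```text
time_s: 16.25
position: [561.2, -8.8, 41.5]
tcp_rot: [-180.0, 0.2, -176.1]
wrist_force: [2.3, -1.5, 6.5]
grip_width: 13.1
grasp_force: 34.8
```

Request:
arm_command:
  deltas:
    - {"tx": 0,"ty": 0,"tz": 0,"ax": 0,"ay": 0,"az": 0,"jaw": 0.6}
    - {"tx": 0,"ty": 0,"tz": 0,"ax": 0,"ay": 0,"az": 0,"jaw": 0.35}
    - {"tx": 0,"ty": 0,"tz": 0,"ax": 0,"ay": 0,"az": 0,"jaw": 0.35}
    - {"tx": 0,"ty": 0,"tz": -0.04,"ax": 0,"ay": 0,"az": 0,"jaw": 0.35}
    - {"tx": 0,"ty": 0,"tz": -0.09,"ax": 0,"ay": 0,"az": 0,"jaw": 0.35}
    - {"tx": 0,"ty": 0,"tz": -0.14,"ax": 0,"ay": 0,"az": 0,"jaw": 0.35}
    - {"tx": 0,"ty": 0,"tz": -0.18,"ax": 0,"ay": 0,"az": 0,"jaw": 0.35}
    - {"tx": 0,"ty": 0,"tz": -0.2,"ax": 0,"ay": 0,"az": 0,"jaw": 0.35}
    - {"tx": 0,"ty": 0,"tz": -0.2,"ax": 0,"ay": 0,"az": 0,"jaw": 0.35}

```text
time_s: 17.0
position: [561.5, -8.3, 204.3]
tcp_rot: [-180.0, 0.4, -176.1]
wrist_force: [-0.1, -0.5, 0.4]
grip_width: 55.5
grasp_force: 0.0
```

```bash
python3 - <<'E'
from h import *
import cv2
im=get_image("wrist");cv2.imwrite("pics/w7.png",im)
s=read_state();print(s["position"],s["wrist_force"],s["time_s"])
E
```

```text
[560.12548374  -8.28302888 201.65985829] [ 0.67025512 -0.61274951 -0.74813197] 17.05
```

View pics/w7.png

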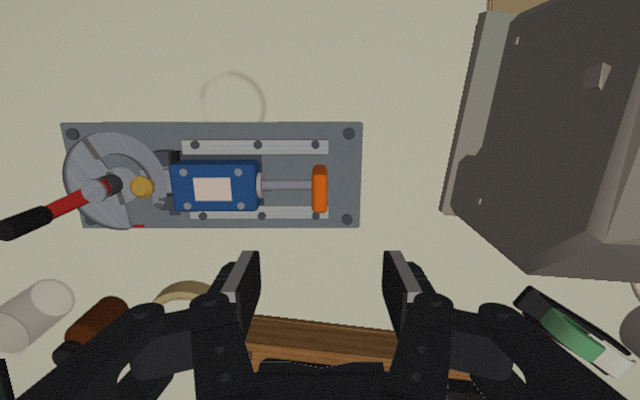

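The view shows the gauge back in, with the handle at (320, 189) and no red band visible. The crank hasn't moved and the stud is held in the slot at (142, 187). I'm handing the job in.

```bash
python3 -c "
from rig import *
print(sign_off())"
```

```text
the job is handed in; nothing more can be done
None
```

The job is handed in at about 17 s of robot time. The stud is drawn tight at cam 1.02 rad, with tension estimated from crank force at 40 to 50 N (at least about 20 N by geometry). The gauge was pulled about 21.5 mm, held about 1 s and let back in, and no bystander was touched.

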